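# Seal the glue stick in the airtight tub

### The arm

A 7-joint arm with a two-finger parallel gripper is mounted at the origin on a cart in front of the work surface, level with it; the furniture and walls round the work are solid. World frame = base frame: x ahead of the robot, y to its left, z up, the work surface at z = 0. Lengths are in m, angles in rad, forces in N, time in s.
With the tool pointing down it reaches from about 0.35 to 0.9 m from the base axis. Payload 8.1 kg.
Tool frame: the origin (TCP) lies midway between the tips of the shut fingers; the grasp point (between the pads) lies arm.hold_point_z behind it (arm.hold_point_z is the distance from the TCP to the grasp point, in m); z points along the fingers, x is the direction in which the jaws open and shut, and the axes are right-handed (so a half turn about z gives the same grasp; the last joint's range is limited). The gripper opens to 92 mm and grips with 3 to 60 N. Pads are 19 mm wide; open, the fingers measure 130 mm over their backs; the gripper's body (75 mm by 190 mm) begins 47 mm behind the grasp point.
Start: joints at [1.045, 0.434, 0.025, 1.573, -0.012, 1.134, -0.075], TCP at [0.256, -0.57, 0.227] pointing down, gripper open.
Joint ranges: [-2.62, 2.62], [-0.44, 2.09], [-1.27, 1.32], [0.08, 2.57], [-1.32, 4.46], [0.12, 2], [-2.74, 2.74]. Speed limits (rad/s): [2.22, 2.22, 3.01, 3.01, 3.14, 3.14, 3.14].

### API

Orientations are given as a rotation vector (axis times angle).
In Python, from cell import arm gives the robot as it stands.
- The arm moves only by the shell command python3 -m pendant 'ROWS' [FORCE]. ROWS is JSON, a list of rows, each an object with "dp": the shift along the tool's x, y, z in m, a list of three; "rotation": the turn, a rotation vector about the tool's x, y, z in rad, a list of three; "fingers": the closure, from -1 (fully open) to 1 (shut). In form: [{"dp": [x, y, z], "rotation": [rx, ry, rz], "fingers": fingers}, ...]. A call has 1 to 20 rows; each row is the pose to reach, as a shift and turn from the pose measured when the call began, along the tool's axes at that moment; what a row does not reach only later rows make up. A row lasts 1/8 s, in which the tool goes at most 62.5 mm and 10.7 degrees, less where a joint would pass 70% of its speed; a pose out of reach is approached as far as the arm can. A call with a gripper value outside its range is refused whole. The fingers move at their own pace and stop on an object; FORCE is the grip in N (left out, the last holds). Time passes only in rows, so rows that repeat a pose let the fingers close. It gives the time, the measured TCP pose, the force and the opening at its end, in the units of the state.
- arm.observe(): the state, without advancing time (a new reading comes with each control period).
- arm.get_image(name): name is "scene" or "top" or "wrist"; returns the picture (480x640x3 uint8, blue, green, red); there is no depth.
- arm.camera_params(name): a dict with "camera_matrix" (3x3 intrinsics, pixels), "rvec" (rotation vector, rad) and "tvec" (3), from world to camera coordinates, as OpenCV has them. Camera axes: x right, y down, z forward; pixel columns grow to the right and rows downward; lengths in m; the calibration is good to about 2 mm. A picture is of the moment at which its call begins: read the wrist's pose just before it. camera_params takes no time and is no camera call; for the wrist camera it gives the pose at the moment of the call.
- arm.sign_off(): hands the job in, once; it reports no verdict.
The state is a dict: "clock": time; "joints": joint angles; "dq": joint speeds; "joint_efforts": joint torques, N m; "position": TCP position; "ee_rot": TCP orientation; "force": force on the tool from outside, world axes, zero at the start; "ft_torque": the same for the moment, N m; "width": opening from 0.0 (shut) to 1.0 (fully open).
Only numpy, scipy, OpenCV 4.12 (cv2) and the standard library are available. Lean on these libraries where they do the work, as an engineer would, in place of code of your own. Each camera call takes 0.05 s, during which the arm holds its last target.

### The job

Put the glue stick away so that it does not dry out: lay it flat in the grey tub and set the white lid squarely on. Then press the lid down at its edge, one corner after another (not all at once), until the seal is fully home at all four corners and the lid lies flush on the rim; leave the marker, staple box, eraser and tape where they are.

Things in the scene. Friction and masses are not known exactly. Their poses are not given: they have to be found in the camera images.
- glue_stick: Glue stick lying on its side: fat white tube with a dark grey cap, 28 mm thick, 95 mm long along its y axis, does not roll. Origin: centre of its underside.
- tub: Open grey tub, fixed to the worktop. Origin: centre of its underside, z up. Inside 116 mm (x) by 136 mm (y), floor 5 mm above the origin, walls 4 mm thick. Flat rim flange 144 (x) by 164 mm (y) outside, 14 mm wide, its top 50 mm above the origin. A blue seal runs round the rim; at each of the four corners a raised L-shaped piece of it stands 6 mm above the rim top.
- lid: Loose white lid, 0.15 kg. Origin: centre of its plug's underside. Plug 110 (x) by 130 (y) mm, 13 mm deep, 3 mm play in the tub; plate 148 (x) by 168 (y) mm, 13 to 18 mm above the origin; on it a central grey bar grip 16 (x) by 70 (y) mm, up to 46 mm. Fits either way round. Origin above the tub's: 43 mm on the raised seal (6 mm gap, can rock), 37 mm fully home (plate on the rim).
- marker_black: Bystander: black marker, 16 mm thick, 125 mm long along its y axis, lying loose. Origin: centre of its underside.
- staple_box_a: Bystander: small pale cardboard box, 41 x 74 x 27 mm, loose. Origin: centre of its underside.
- eraser: Bystander: eraser in a sleeve, 23 x 52 x 13 mm, loose. Origin: centre of its underside.
- tape_1: Bystander: roll of tan tape lying flat, 104 mm across, 25 mm high, loose. Origin: centre of its underside.
- seal_0 (a joint): Raised seal corner at the tub's -x, -y corner: 0 = up (6 mm above the rim), about 0.006 = pressed down flush with the rim. It slides straight down under about 11 N and stays where it is left.
- tub_corner_0 (a point): Point on the rim top at the tub's -x, -y corner, 64 mm (x) and 74 mm (y) from the tub's centre, over the joint seal_0: press the lid above here.
- lid_corner_0 (a point): Point on top of the lid's plate near its own -x, -y corner, 64 mm (x) and 74 mm (y) from its centre. Over its tub corner and fully home it is 55 mm above the tub's origin, before pressing 61 mm.
- seal_1 (a joint): Raised seal corner at the tub's -x, +y corner: 0 = up (6 mm above the rim), about 0.006 = pressed down flush with the rim. It slides straight down under about 11 N and stays where it is left.
- tub_corner_1 (a point): Point on the rim top at the tub's -x, +y corner, 64 mm (x) and 74 mm (y) from the tub's centre, over the joint seal_1: press the lid above here.
- lid_corner_1 (a point): Point on top of the lid's plate near its own -x, +y corner, 64 mm (x) and 74 mm (y) from its centre. Over its tub corner and fully home it is 55 mm above the tub's origin, before pressing 61 mm.
- seal_2 (a joint): Raised seal corner at the tub's +x, -y corner: 0 = up (6 mm above the rim), about 0.006 = pressed down flush with the rim. It slides straight down under about 11 N and stays where it is left.
- tub_corner_2 (a point): Point on the rim top at the tub's +x, -y corner, 64 mm (x) and 74 mm (y) from the tub's centre, over the joint seal_2: press the lid above here.
- lid_corner_2 (a point): Point on top of the lid's plate near its own +x, -y corner, 64 mm (x) and 74 mm (y) from its centre. Over its tub corner and fully home it is 55 mm above the tub's origin, before pressing 61 mm.
- seal_3 (a joint): Raised seal corner at the tub's +x, +y corner: 0 = up (6 mm above the rim), about 0.006 = pressed down flush with the rim. It slides straight down under about 11 N and stays where it is left.
- tub_corner_3 (a point): Point on the rim top at the tub's +x, +y corner, 64 mm (x) and 74 mm (y) from the tub's centre, over the joint seal_3: press the lid above here.
- lid_corner_3 (a point): Point on top of the lid's plate near its own +x, +y corner, 64 mm (x) and 74 mm (y) from its centre. Over its tub corner and fully home it is 55 mm above the tub's origin, before pressing 61 mm.
Not all that is in view belongs to the job. What is shaped like the tub but purple is not meant.

How it is judged:
On the way, in this order (a step that is already met when the one before it is completed fails the run):
1. the glue stick lies flat in the open tub (x of glue_stick in the frame of tub between -0.05 and 0.05 m and y of glue_stick in the frame of tub between -0.06 and 0.06 m and z of glue_stick in the frame of tub below 0.015 m), for 0.2 s.
2. the lid sits squarely on the tub, on the raised seal (all of step 1 and x of lid in the frame of tub between -0.006 and 0.006 m and y of lid in the frame of tub between -0.006 and 0.006 m and angle between the y axis of lid and the y axis of tub, either way round below 0.08 rad and z of each of lid_corner_0, lid_corner_1, lid_corner_2, lid_corner_3 in the frame of tub below 0.065 m), for 0.2 s.
3. corner by corner: at least one seal corner is pressed home while another is still up (value of joint any of seal_0, seal_1, seal_2, seal_3 above 0.0045 m and value of joint any of seal_0, seal_1, seal_2, seal_3 below 0.003 m), for 0.1 s.
At the end, for the whole second after the job is handed in: The glue stick lies flat inside the tub; the lid is on squarely (within 6 mm and 0.08 rad), all four seal corners are pressed at least 4.5 mm down and the lid's plate is within 2 mm of the rim at all four corners; lid and glue stick at rest (all of step 1 and x of lid in the frame of tub between -0.006 and 0.006 m and y of lid in the frame of tub between -0.006 and 0.006 m and angle between the y axis of lid and the y axis of tub, either way round below 0.08 rad and z of each of lid_corner_0, lid_corner_1, lid_corner_2, lid_corner_3 in the frame of tub below 0.057 m and value of joint each of seal_0, seal_1, seal_2, seal_3 above 0.0045 m and linear speed of each of lid, glue_stick below 0.02 m/s); the robot touches nothing.
It fails at once if a bystander (marker, staple box, eraser, tape) is moved more than 3 cm (distance of any of marker_black, staple_box_a, eraser, tape_1 from where it was at the start of the episode above 0.03 m).
It also fails if it takes over 72 s, if anything falls off the work surface, if the arm or the gripper's body presses on something with over 40 N, if the wrist force passes 120 N, or if a joint passes its speed limit or range.

## Working session

There is one attempt and no reset: what is moved stays moved. The work goes in short steps, Python scripts to look and compute and a shell command to move; the robot and the scene stay as the last step left them, time stands still between calls to the robot, and variables do not carry over. Pictures are saved under pics/ and viewed, and the job is handed in when it is done.

```bash
ls; mkdir -p pics; python3 - <<'E'
from cell import arm
import cv2
print(arm.observe()); print(arm.hold_point_z)
for n in("scene","top","wrist"):
    p=arm.camera_params(n); print(n,p)
    cv2.imwrite(f"pics/{n}0.png",arm.get_image(n))
E
```

```text
pics
{'clock': 0.0, 'joints': array([ 1.04540401,  0.43521121,  0.02499381,  1.57408749, -0.01159797,
        1.13401852, -0.07508723]), 'dq': array([-0.00021283,  0.00073487, -0.00092094, -0.00102635, -0.00064125,
        0.00045015,  0.00018882]), 'joint_efforts': array([-5.73233501e-04, -6.67865324e+01,  9.84489173e-01, -3.14465225e+01,
       -6.06809137e-02,  4.26564203e-02,  1.18357125e-04]), 'position': array([ 0.2561678 , -0.56952703,  0.22595626]), 'ee_rot': array([-2.63743099e+00,  1.70558035e+00,  2.20402527e-03]), 'force': array([-0.35116081,  0.16150413, -0.28011345]), 'ft_torque': array([ 0.00486592, -0.05145614,  0.02277976]), 'width': 1.0003932596691603}
0.0188
scene {'camera_matrix': array([[510.2287358 ,   0.        , 320.76199069],
       [  0.        , 510.2287358 , 244.12176818],
       [  0.        ,   0.        ,   1.        ]]), 'rvec': array([ 2.26145717, -1.07539379,  0.38809815]), 'tvec': array([-0.18613445,  0.47722712,  1.36199657])}
top {'camera_matrix': array([[500.1144074 ,   0.        , 327.56827811],
       [  0.        , 500.1144074 , 244.12761698],
       [  0.        ,   0.        ,   1.        ]]), 'rvec': array([ 2.11724879, -1.73415275,  0.41703044]), 'tvec': array([0.08720427, 0.52715013, 1.27581676])}
wrist {'camera_matrix': array([[407.07045749,   0.        , 325.98126387],
       [  0.        , 407.07045749, 242.49105464],
       [  0.        ,   0.        ,   1.        ]]), 'rvec': array([-2.43335318,  1.57500806,  0.22407418]), 'tvec': array([-0.62445368, -0.03534729,  0.38928255])}
```

View pics/scene0.png

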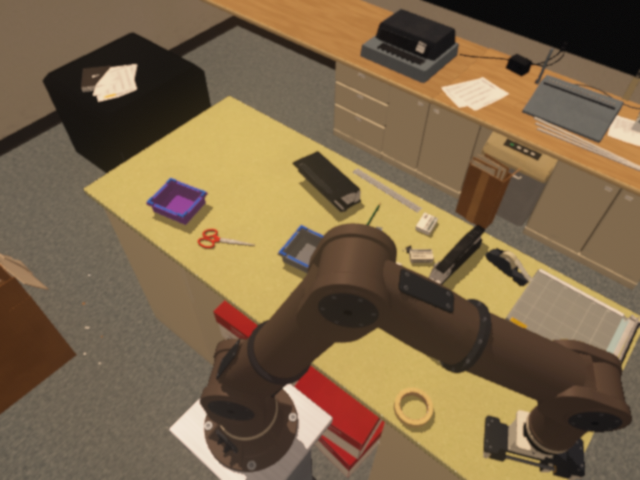

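View pics/top0.png

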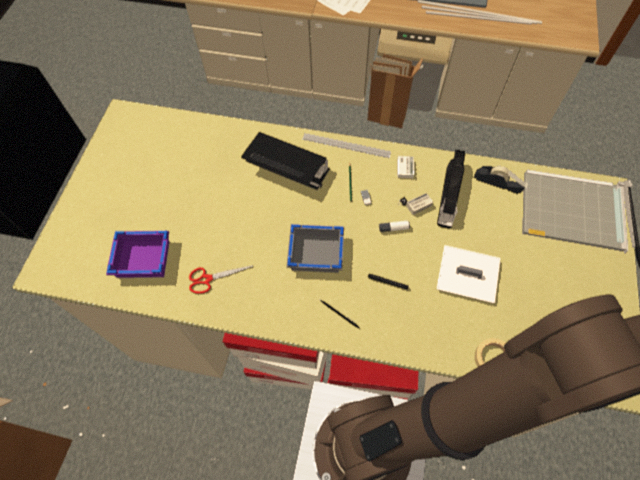

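View pics/wrist0.png

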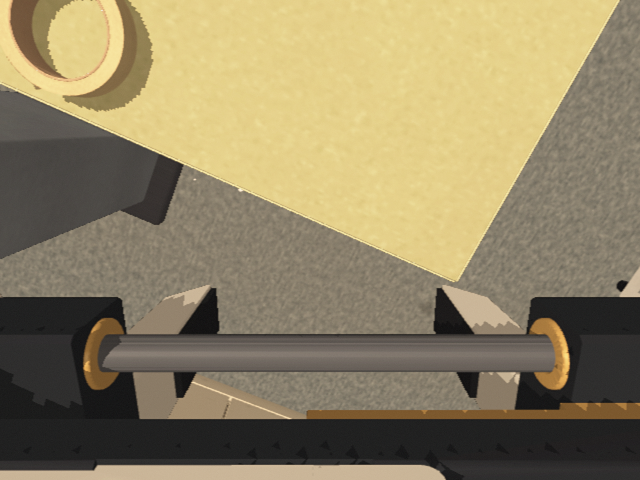

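Top view: grey tub at about (316,248), purple decoy tub at (138,254), lid at (469,274), tape at (492,353). Glue stick candidates are the white tube with a dark end at (395,227), the box or eraser pieces at (420,204), (366,198) and (405,167), and the black pens at (388,282) and (340,314). I'll check these in a crop.

```bash
cat > h.py <<'E'
import numpy as np, cv2
from cell import arm
from scipy.spatial.transform import Rotation as R
def ray(name,uv,z,p=None):
    p=p or arm.camera_params(name)
    K=p["camera_matrix"];Rm=cv2.Rodrigues(np.array(p["rvec"]))[0];t=np.array(p["tvec"]).ravel()
    d=Rm.T@np.linalg.inv(K)@np.array([uv[0],uv[1],1.]);c=-Rm.T@t
    return c+d*(z-c[2])/d[2]
def proj(name,X,p=None):
    p=p or arm.camera_params(name)
    return cv2.projectPoints(np.array(X,float).reshape(-1,3),np.array(p["rvec"]),np.array(p["tvec"]),p["camera_matrix"],None)[0].reshape(-1,2)
E
python3 - <<'E'
import cv2
from h import *
im=cv2.imread("pics/top0.png")
cv2.imwrite("pics/crop0.png",cv2.resize(im[140:320,280:520],None,fx=3.3,fy=3.3,interpolation=cv2.INTER_CUBIC))
for n,uv,z in [("tub",(316,248),.05),("lid",(469,272),.05),("glue",(395,227),.014),("tape",(492,353),.02),("pen1",(388,282),.01),("pen2",(340,314),.005),("420",(420,204),.01),("405",(405,167),.02),("366",(366,198),.01)]:
    print(n,ray("top",uv,z).round(3))
E
```

```text
tub [0.52  0.229 0.05 ]
lid [ 0.531 -0.222  0.05 ]
glue [0.658 0.007 0.014]
tape [ 0.314 -0.307  0.02 ]
pen1 [0.471 0.002 0.01 ]
pen2 [0.347 0.123 0.005]
420 [ 0.76 -0.06  0.01]
405 [0.888 0.007 0.02 ]
366 [0.749 0.114 0.01 ]
```

View pics/crop0.png

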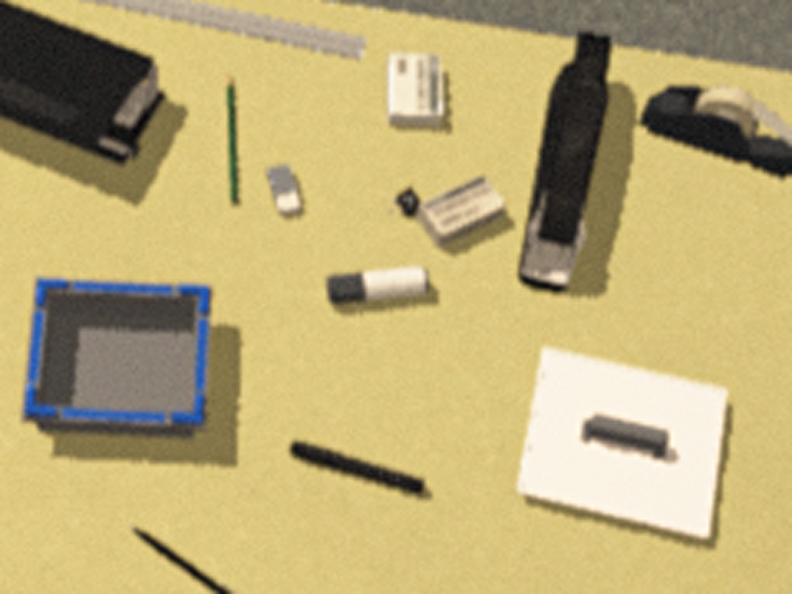

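The crop confirms it: the glue stick is the white tube with the dark cap at (395,227). The marker is at (388,282), the eraser is one of the small pieces near (420,204) or (366,198), and the lid is at (469,274). Next I'll move over the glue stick and look with the wrist camera.

```bash
cat >> h.py <<'E'
def plan(x,y,z,yawdeg):
    s=arm.observe();p=np.array(s["position"]);Rc=R.from_rotvec(s["ee_rot"])
    best=None
    for k in(0,180):
        a=np.radians(yawdeg+k);c,sn=np.cos(a),np.sin(a)
        Rt=R.from_matrix(np.array([[c,sn,0],[sn,-c,0],[0,0,-1.]]))
        rv=(Rc.inv()*Rt).as_rotvec()
        if best is None or np.linalg.norm(rv)<np.linalg.norm(best):best=rv
    dp=Rc.inv().apply(np.array([x,y,z])-p)
    print("dp",dp.round(4),"rot",best.round(3),"rows",max(np.linalg.norm(dp)/.0625,np.degrees(np.linalg.norm(best))/10.7).round(1),"pos",p.round(4),"t",s["clock"],"F",np.round(s["force"],1),"w",round(s["width"],3))
E
python3 - <<'E'
from h import *
a=ray("top",(380,228),.014);b=ray("top",(409.7,225.5),.014)
print(a,b,np.degrees(np.arctan2(*(b-a)[:2])),np.linalg.norm(b-a))
s=arm.observe();p=arm.camera_params("wrist")
Rm=cv2.Rodrigues(p["rvec"])[0];c=-Rm.T@p["tvec"]
Rc=R.from_rotvec(s["ee_rot"]);print("cam in tool",Rc.inv().apply(c-s["position"]),Rc.inv().apply(Rm[2]))
plan(.60,.007,.22,0)
E
```

```text
[0.64560608 0.05275396 0.014     ] [ 0.67257092 -0.03687205  0.014     ] 163.2555836203032 0.09359446904121574
cam in tool [ 0.00032481 -0.07309498 -0.15691501] [-3.77316782e-04  2.76583151e-01  9.60989916e-01]
dp [-0.3848 -0.5501  0.0065] rot [-1.000e-03  1.000e-03 -1.148e+00] rows 10.7 pos [ 0.2563 -0.5696  0.2262] t 0.15 F [ 0.3 -0.5 -0.1] w 1.0
```

```bash
python3 - <<'E'
from h import *
plan(.659,.008,.20,17)
E
```

```text
dp [-0.3615 -0.6043  0.0265] rot [-1.000e-03  1.000e-03 -1.445e+00] rows 11.3 pos [ 0.2563 -0.5696  0.2262] t 0.15 F [ 0.3 -0.5 -0.1] w 1.0
```

```bash
python3 -m pendant '[{"dp":[-0.36,-0.604,0.026],"rotation":[0,0,-1.445],"fingers":-1},{"dp":[-0.36,-0.604,0.026],"rotation":[0,0,-1.445],"fingers":-1},{"dp":[-0.36,-0.604,0.026],"rotation":[0,0,-1.445],"fingers":-1},{"dp":[-0.36,-0.604,0.026],"rotation":[0,0,-1.445],"fingers":-1},{"dp":[-0.36,-0.604,0.026],"rotation":[0,0,-1.445],"fingers":-1},{"dp":[-0.36,-0.604,0.026],"rotation":[0,0,-1.445],"fingers":-1},{"dp":[-0.36,-0.604,0.026],"rotation":[0,0,-1.445],"fingers":-1},{"dp":[-0.36,-0.604,0.026],"rotation":[0,0,-1.445],"fingers":-1},{"dp":[-0.36,-0.604,0.026],"rotation":[0,0,-1.445],"fingers":-1},{"dp":[-0.36,-0.604,0.026],"rotation":[0,0,-1.445],"fingers":-1},{"dp":[-0.36,-0.604,0.026],"rotation":[0,0,-1.445],"fingers":-1},{"dp":[-0.36,-0.604,0.026],"rotation":[0,0,-1.445],"fingers":-1},{"dp":[-0.36,-0.604,0.026],"rotation":[0,0,-1.445],"fingers":-1},{"dp":[-0.36,-0.604,0.026],"rotation":[0,0,-1.445],"fingers":-1},{"dp":[-0.36,-0.604,0.026],"rotation":[0,0,-1.445],"fingers":-1}]' 25
python3 - <<'E'
from h import *
plan(.659,.008,.20,17)
p=arm.camera_params("wrist"); im=arm.get_image("wrist");cv2.imwrite("pics/w1.png",im)
np.savez("w1.npz",**p)
im=arm.get_image("top");cv2.imwrite("pics/t1.png",im)
E
```

```text
clock: 2.02
position: [0.6589, 0.0041, 0.2007]
ee_rot: [3.108, 0.46, -0.001]
force: [-0.1, -1.0, 0.0]
width: 0.996
dp [ 0.0012 -0.0037  0.0007] rot [-0.     0.001 -0.002] rows 0.1 pos [0.6589 0.0041 0.2007] t 2.025 F [-0.1 -1.   0. ] w 0.996
```

View pics/w1.png

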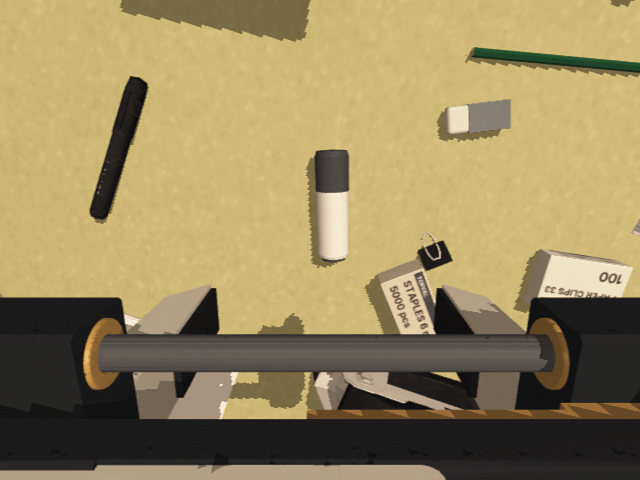

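The glue stick runs from (332,150) at the cap to (334,262). The staple box at (405,300) is to its right, and the eraser is at (478,117).

```bash
python3 - <<'E'
from h import *
p=dict(np.load("w1.npz"))
g=lambda uv,z:ray("w",uv,z,p)
a=g((332,150),.014);b=g((333.5,262),.014);c=(a+b)/2
print(a,b,c,np.linalg.norm(a-b),"axis",np.degrees(np.arctan2(a[1]-b[1],a[0]-b[0])))
l=g((316,206),.014);r=g((349,206),.014);print(l,r,np.linalg.norm(l-r))
for uv in[(378,276),(405,266),(420,245),(452,250)]:print(g(uv,.025))
E
```

```text
[0.64627082 0.05733436 0.014     ] [ 0.67608005 -0.03542667  0.014     ] [0.66117543 0.01095385 0.014     ] 0.09743305058234303 axis 107.81507073788568
[0.64687136 0.00859214 0.014     ] [0.67392049 0.0167633  0.014     ] 0.028256387481777424
[ 0.71567191 -0.03298809  0.025     ]
[ 0.73503458 -0.01751216  0.025     ]
[0.74082116 0.00399976 0.025     ]
[0.76854397 0.00772663 0.025     ]
```

```bash
python3 - <<'E'
from h import *
plan(.661,.011,.005,17.4)
E
```

```text
dp [ 0.0037 -0.0052  0.1958] rot [-0.001  0.    -0.009] rows 3.1 pos [0.6591 0.0049 0.2008] t 2.125 F [-0.  -0.3  1.1] w 1.001
```

```bash
python3 -m pendant '[{"dp":[0.004,-0.0055,0.06],"rotation":[0,0,-0.009],"fingers":-0.2},{"dp":[0.004,-0.0055,0.12],"rotation":[0,0,-0.009],"fingers":-0.2},{"dp":[0.004,-0.0055,0.16],"rotation":[0,0,-0.009],"fingers":-0.2},{"dp":[0.004,-0.0055,0.185],"rotation":[0,0,-0.009],"fingers":-0.2},{"dp":[0.004,-0.0055,0.1955],"rotation":[0,0,-0.009],"fingers":-0.2},{"dp":[0.004,-0.0055,0.1955],"rotation":[0,0,-0.009],"fingers":-0.2},{"dp":[0.004,-0.0055,0.1955],"rotation":[0,0,-0.009],"fingers":-0.2}]' 25
python3 - <<'E'
from h import *
plan(.661,.011,.005,17.4)
E
```

```text
clock: 3.0
position: [0.6622, 0.0114, 0.0068]
ee_rot: [-3.105, -0.475, -0.003]
force: [0.1, -0.0, 0.4]
width: 0.601
dp [-0.0013  0.      0.0018] rot [ 0.    -0.002  0.   ] rows 0.0 pos [0.6622 0.0114 0.0068] t 3.0 F [ 0.1 -0.   0.4] w 0.601
```

Close on it, then lift.

```bash
python3 -m pendant '[{"dp":[-0.001,0,0.001],"rotation":[0,0,0],"fingers":0.6},{"dp":[-0.001,0,0.001],"rotation":[0,0,0],"fingers":1},{"dp":[-0.001,0,0.001],"rotation":[0,0,0],"fingers":1},{"dp":[-0.001,0,0.001],"rotation":[0,0,0],"fingers":1},{"dp":[-0.001,0,0.001],"rotation":[0,0,0],"fingers":1},{"dp":[-0.001,0,-0.03],"rotation":[0,0,0],"fingers":1},{"dp":[-0.001,0,-0.08],"rotation":[0,0,0],"fingers":1},{"dp":[-0.001,0,-0.14],"rotation":[0,0,0],"fingers":1},{"dp":[-0.001,0,-0.18],"rotation":[0,0,0],"fingers":1},{"dp":[-0.001,0,-0.18],"rotation":[0,0,0],"fingers":1}]' 25
python3 - <<'E'
from h import *
print(arm.observe()["width"])
im=arm.get_image("wrist");cv2.imwrite("pics/w2.png",im)
im=arm.get_image("top");cv2.imwrite("pics/t2.png",im[170:320,250:530].repeat(3,0).repeat(3,1)[:450,:800])
cv2.imwrite("pics/t2f.png",im)
E
```

```text
clock: 4.25
position: [0.6629, 0.0115, 0.1906]
ee_rot: [3.105, 0.475, 0.013]
force: [-0.6, -0.0, -0.2]
width: 0.31
0.3100107190304912
```

View pics/w2.png

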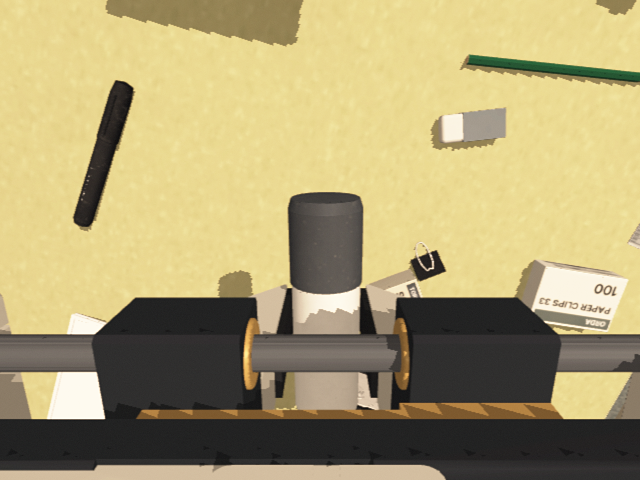

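View pics/t2.png

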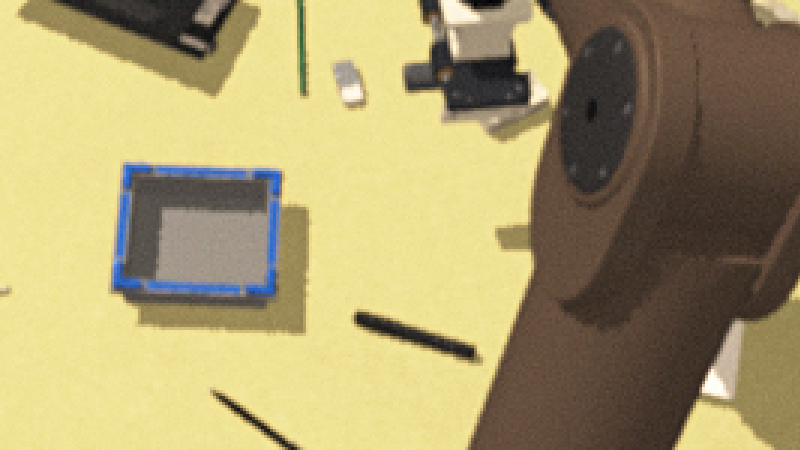

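The glue stick is gripped (opening 29 mm) and has lifted clear. Grey tub corners in the top view are about (291,224), (344,227), (342,269) and (287,267).

```bash
python3 - <<'E'
from h import *
P=[ray("top",uv,.055) for uv in[(290.7,224.3),(344.3,226.7),(342.3,269.3),(287.3,267)]]
P=np.array(P);print(P.round(4))
for i in range(4):
    d=P[(i+1)%4]-P[i];print(np.linalg.norm(d).round(4),np.degrees(np.arctan2(d[1],d[0])).round(1))
c=P.mean(0);print(c)
plan(c[0],c[1],.19,10)
E
```

```text
[[0.582  0.3208 0.055 ]
 [0.6055 0.1595 0.055 ]
 [0.465  0.1392 0.055 ]
 [0.4409 0.2974 0.055 ]]
0.163 -81.7
0.142 -171.8
0.16 98.7
0.143 9.4
[0.52334293 0.22921785 0.055     ]
dp [-0.0658 -0.2494 -0.0038] rot [ 0.    -0.002  0.129] rows 4.1 pos [0.6607 0.0109 0.1864] t 4.35 F [-1.2  0.2  0.1] w 0.306
```

```bash
python3 -m pendant '[{"dp":[-0.065,-0.20,-0.034],"rotation":[0,0,0.13],"fingers":1},{"dp":[-0.065,-0.20,-0.034],"rotation":[0,0,0.13],"fingers":1},{"dp":[-0.065,-0.20,-0.034],"rotation":[0,0,0.13],"fingers":1},{"dp":[-0.065,-0.20,-0.034],"rotation":[0,0,0.13],"fingers":1},{"dp":[-0.065,-0.20,-0.034],"rotation":[0,0,0.13],"fingers":1},{"dp":[-0.065,-0.20,-0.034],"rotation":[0,0,0.13],"fingers":1},{"dp":[-0.065,-0.20,-0.034],"rotation":[0,0,0.13],"fingers":1}]' 25
python3 - <<'E'
from h import *
p=arm.camera_params("wrist"); im=arm.get_image("wrist");cv2.imwrite("pics/w3.png",im)
np.savez("w3.npz",**p)
plan(.5233,.2292,.19,9)
E
```

```text
clock: 5.22
position: [0.5393, 0.1806, 0.2193]
ee_rot: [3.129, 0.269, 0.0]
force: [0.6, 1.1, -0.9]
width: 0.308
dp [-0.0075 -0.0504  0.0295] rot [ 0.    -0.001  0.014] rows 0.9 pos [0.5393 0.1808 0.2195] t 5.275 F [-0.1 -0.3 -1. ] w 0.309
```

View pics/w3.png

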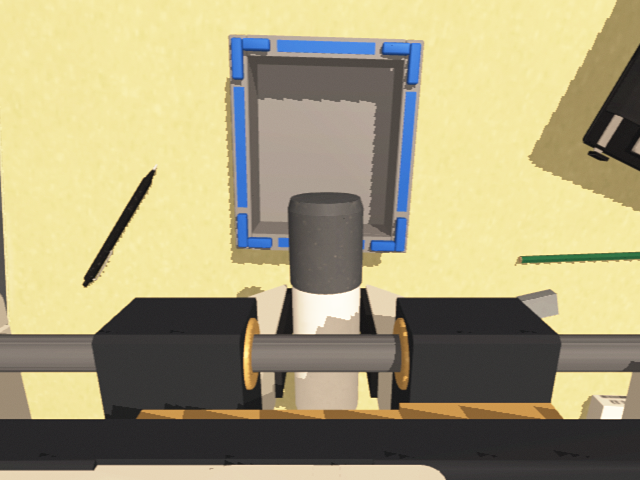

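The whole tub is visible. The outer corners of its rim are at about (229,36), (423,41), (406,252) and (234,251).

```bash
python3 - <<'E'
from h import *
from scipy.optimize import least_squares
p=dict(np.load("w3.npz"))
uv=np.array([(229,36),(423,41),(406,252),(234,251)],float)
L=np.array([(-72,82,50),(72,82,50),(72,-82,50),(-72,-82,50)])/1000
def f(q):
    c,s=np.cos(q[2]),np.sin(q[2])
    X=L@np.array([[c,-s,0],[s,c,0],[0,0,1]]).T+[q[0],q[1],0]
    return (proj("w",X,p)-uv).ravel()
r=least_squares(f,[.52,.23,.15]);print(r.x,np.degrees(r.x[2]),r.fun.round(1))
for u in uv:print(ray("w",u,.05,p).round(4))
E
```

```text
[0.52660227 0.23231546 0.1456107 ] 8.342878782117403 [-2.4 -0.9  1.2 -0.5  0.4  2.6  1.  -0.4]
[0.4453 0.3027 0.05  ]
[0.5851 0.3234 0.05  ]
[0.6089 0.1638 0.05  ]
[0.4665 0.1402 0.05  ]
```

```bash
python3 - <<'E'
from h import *
plan(.525,.231,.013,8.5)
E
```

```text
dp [-0.0057 -0.052   0.2065] rot [ 0.    -0.001  0.023] rows 3.4 pos [0.5393 0.1808 0.2195] t 5.275 F [-0.1 -0.3 -1. ] w 0.309
```

```bash
python3 -m pendant '[{"dp":[-0.0057,-0.052,0.02],"rotation":[0,0,0.023],"fingers":1},{"dp":[-0.0057,-0.052,0.06],"rotation":[0,0,0.023],"fingers":1},{"dp":[-0.0057,-0.052,0.11],"rotation":[0,0,0.023],"fingers":1},{"dp":[-0.0057,-0.052,0.15],"rotation":[0,0,0.023],"fingers":1},{"dp":[-0.0057,-0.052,0.18],"rotation":[0,0,0.023],"fingers":1},{"dp":[-0.0057,-0.052,0.195],"rotation":[0,0,0.023],"fingers":1},{"dp":[-0.0057,-0.052,0.203],"rotation":[0,0,0.023],"fingers":1},{"dp":[-0.0057,-0.052,0.206],"rotation":[0,0,0.023],"fingers":1},{"dp":[-0.0057,-0.052,0.207],"rotation":[0,0,0.023],"fingers":1}]' 25
python3 - <<'E'
from h import *
plan(.525,.231,.013,8.5)
E
```

```text
clock: 6.4
position: [0.5255, 0.2313, 0.0131]
ee_rot: [-3.133, -0.233, -0.003]
force: [-0.5, -0.2, -0.5]
width: 0.309
dp [-0.0005  0.0002  0.0001] rot [ 0.    -0.002  0.   ] rows 0.0 pos [0.5255 0.2313 0.0131] t 6.4 F [-0.5 -0.2 -0.5] w 0.309
```

```bash
python3 -m pendant '[{"dp":[0,0,0.0015],"rotation":[0,0,0],"fingers":1},{"dp":[0,0,0.0015],"rotation":[0,0,0],"fingers":0.1},{"dp":[0,0,0.0015],"rotation":[0,0,0],"fingers":0.05},{"dp":[0,0,0.0015],"rotation":[0,0,0],"fingers":0.05},{"dp":[0,0,-0.03],"rotation":[0,0,0],"fingers":0.05},{"dp":[0,0,-0.09],"rotation":[0,0,0],"fingers":0.05},{"dp":[0,0.05,-0.15],"rotation":[0,0,0],"fingers":-0.3},{"dp":[0,0.08,-0.2],"rotation":[0,0,0],"fingers":-0.3},{"dp":[0,0.08,-0.22],"rotation":[0,0,0],"fingers":-0.3},{"dp":[0,0.08,-0.22],"rotation":[0,0,0],"fingers":-0.3}]'
python3 - <<'E'
from h import *
p=arm.camera_params("wrist"); im=arm.get_image("wrist");cv2.imwrite("pics/w4.png",im)
np.savez("w4.npz",**p)
cv2.imwrite("pics/t4.png",arm.get_image("top"))
plan(.5233,.2292,.19,9)
E
```

```text
clock: 7.65
position: [0.5383, 0.1518, 0.2358]
ee_rot: [-3.132, -0.23, -0.01]
force: [-0.5, 0.5, -1.0]
width: 0.651
dp [-0.0018 -0.0782  0.0428] rot [ 0.    -0.002 -0.009] rows 1.4 pos [0.5366 0.1522 0.2328] t 7.75 F [-0.6  0.7  0.2] w 0.647
```

View pics/w4.png

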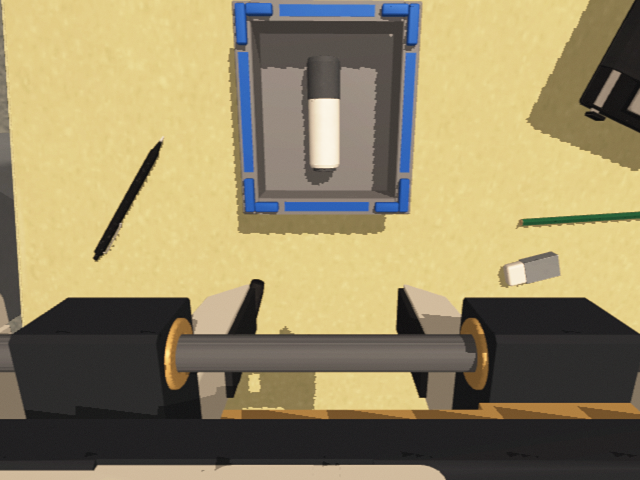

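View pics/t4.png

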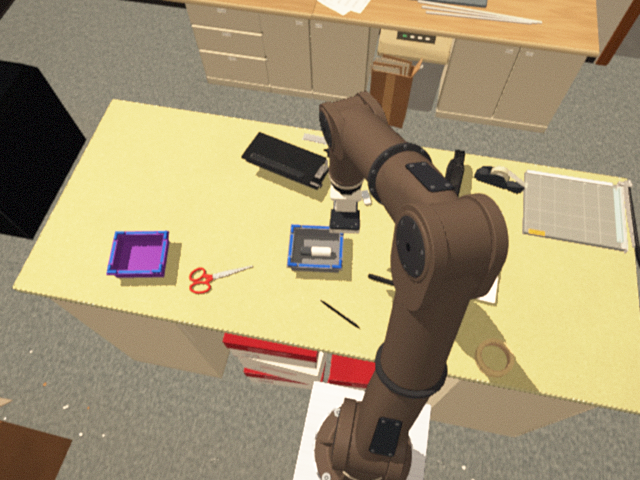

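The glue stick lies flat in the grey tub, from (323,58) to (325,168). I'll take a still picture to refine the tub's pose.

```bash
python3 -m pendant '[{"dp":[0,0.02,0],"rotation":[0,0,0],"fingers":-0.3},{"dp":[0,0.0,-0.0],"rotation":[0,0,0],"fingers":-0.3},{"dp":[0,0.0,-0.0],"rotation":[0,0,0],"fingers":-0.3},{"dp":[0,0.0,-0.0],"rotation":[0,0,0],"fingers":-0.3},{"dp":[0,0.0,-0.0],"rotation":[0,0,0],"fingers":-0.3}]'
python3 - <<'E'
from h import *
print(np.abs(arm.observe()["dq"]).max())
p=arm.camera_params("wrist"); im=arm.get_image("wrist");cv2.imwrite("pics/w5.png",im)
np.savez("w5.npz",**p)
a=im[0:240,210:450]
cv2.imwrite("pics/w5c.png",cv2.resize(a,None,fx=2.5,fy=2.5,interpolation=cv2.INTER_CUBIC))
E
```

```text
clock: 8.38
position: [0.5365, 0.1517, 0.2324]
ee_rot: [3.133, 0.233, 0.001]
force: [-0.3, -0.3, -0.7]
width: 0.65
0.00458544073536042
```

View pics/w5c.png

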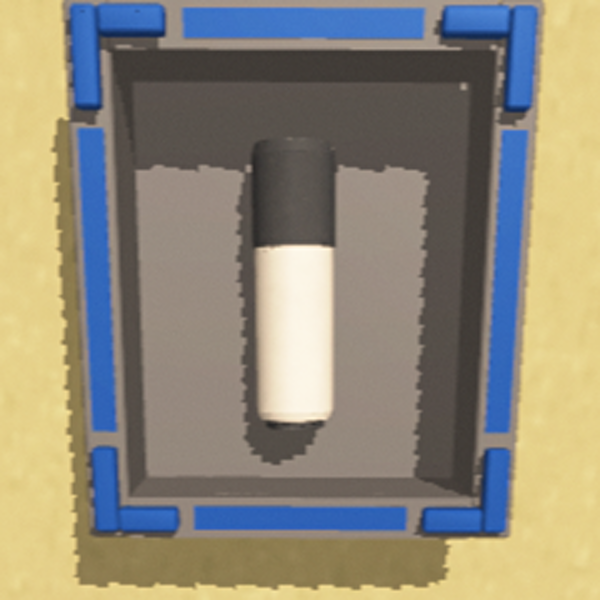

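```bash
cat > fit.py <<'E'
from h import *
from scipy.optimize import least_squares
def fit(views,L,q0):
    def f(q):
        c,s=np.cos(q[2]),np.sin(q[2])
        out=[]
        for p,idx,uv in views:
            X=L[idx]@np.array([[c,-s,0],[s,c,0],[0,0,1]]).T+[q[0],q[1],0]
            out.append((proj("w",X,p)-uv).ravel())
        return np.concatenate(out)
    r=least_squares(f,q0,loss="soft_l1");return r.x,f(r.x)
def rect(hx,hy,z):return np.array([(-hx,hy,z),(hx,hy,z),(hx,-hy,z),(-hx,-hy,z)])/1000
E
python3 - <<'E'
from fit import *
p=dict(np.load("w5.npz"))
C=lambda a:np.array(a,float)/2.5+[210,0]-0.3
inn=C([(112,50),(497,50),(482,497),(131,496)])
out=C([(510,537),(93,536)])
L=np.vstack([rect(58,68,50),rect(72,82,50)])
q,e=fit([(p,[0,1,2,3],inn),(p,[6,7],out)],L,[.52,.23,.15]);print(q,np.degrees(q[2]),e.round(1))
# top view separately
pt=arm.camera_params("top")
q2,e=fit([(pt,[0,1,2,3],np.array([(290.7,224.3),(344.3,226.7),(342.3,269.3),(287.3,267)]))],rect(72,82,55),q);print(q2,e.round(1))
E
```

```text
[0.52742101 0.233723   0.14755021] 8.454004403875317 [-0.2 -0.9  0.7 -1.  -2.4  0.2  0.1  0.6  2.   0.5 -0.4  0.9]
[ 0.52641229  0.22972046 -1.40949329] [ 3.2 -3.5 -3.2 -4.5 -2.6  2.1  2.7  2.7]
```

```bash
python3 - <<'E'
from fit import *
p=dict(np.load("w5.npz"))
C=lambda a:np.array(a,float)/2.5+[210,0]-0.3
for z in(.019,.024):
  a=ray("",C((293,300)),z,p);print(a, "jaw-offset from release TCP", (a-[.5253,.2312,0])[:2]@[np.cos(.148),np.sin(.148)])
pt=arm.camera_params("top")
q2,e=fit([(pt,[0,1,2,3],np.array([(290.7,224.3),(344.3,226.7),(342.3,269.3),(287.3,267)]))],rect(72,82,55),[.523,.229,.14]);print(q2,e.round(1))
E
```

```text
[0.5245366  0.22927957 0.019     ] jaw-offset from release TCP -0.0010382409705913828
[0.52453358 0.22921492 0.024     ] jaw-offset from release TCP -0.0010507596325105277
[ 0.52641229  0.22972045 -1.40949333] [ 3.2 -3.5 -3.2 -4.5 -2.6  2.1  2.7  2.7]
```

```bash
python3 - <<'E'
from fit import *
P=np.array([ray("top",np.array(u)/3.3+[280,140],.018) for u in[(545,348),(728,388),(710,538),(520,492)]])
print(P.round(3),P.mean(0))
for i in range(4):
    d=P[(i+1)%4]-P[i];print(np.linalg.norm(d).round(4),np.degrees(np.arctan2(d[1],d[0])).round(1))
c=P.mean(0)
yaw=-2
plan(c[0],c[1]-.08,.232,-2)
E
```

```text
[[ 0.622 -0.151  0.018]
 [ 0.613 -0.318  0.018]
 [ 0.463 -0.309  0.018]
 [ 0.474 -0.143  0.018]] [ 0.54294873 -0.23046101  0.018     ]
0.1675 -92.9
0.1503 176.5
0.1668 86.3
0.1481 -3.3
dp [-0.0619  0.458   0.0006] rot [ 0.    -0.001  0.183] rows 7.4 pos [0.5366 0.1517 0.2325] t 8.425 F [-0.1 -0.1 -0.2] w 0.649
```

```bash
python3 -m pendant '[{"dp":[-0.062,0.458,0],"rotation":[0,0,0.2],"fingers":-0.3},{"dp":[-0.062,0.458,0],"rotation":[0,0,0.2],"fingers":-0.3},{"dp":[-0.062,0.458,0],"rotation":[0,0,0.2],"fingers":-0.3},{"dp":[-0.062,0.458,0],"rotation":[0,0,0.2],"fingers":-0.3},{"dp":[-0.062,0.458,0],"rotation":[0,0,0.2],"fingers":-0.3},{"dp":[-0.062,0.458,0],"rotation":[0,0,0.2],"fingers":-0.3},{"dp":[-0.062,0.458,0],"rotation":[0,0,0.2],"fingers":-0.3},{"dp":[-0.062,0.458,0],"rotation":[0,0,0.2],"fingers":-0.3},{"dp":[-0.062,0.458,0],"rotation":[0,0,0.2],"fingers":-0.3},{"dp":[-0.062,0.458,0],"rotation":[0,0,0.2],"fingers":-0.3},{"dp":[-0.062,0.458,0],"rotation":[0,0,0.2],"fingers":-0.3},{"dp":[-0.062,0.458,0],"rotation":[0,0,0.2],"fingers":-0.3}]'
python3 - <<'E'
from h import *
print(np.abs(arm.observe()["dq"]).max())
p=arm.camera_params("wrist"); im=arm.get_image("wrist");cv2.imwrite("pics/w6.png",im)
np.savez("w6.npz",**p)
E
```

```text
clock: 9.93
position: [0.5431, -0.3094, 0.2329]
ee_rot: [3.14, -0.079, 0.002]
force: [-0.4, -0.7, -1.5]
width: 0.65
0.003568524241677327
```

View pics/w6.png

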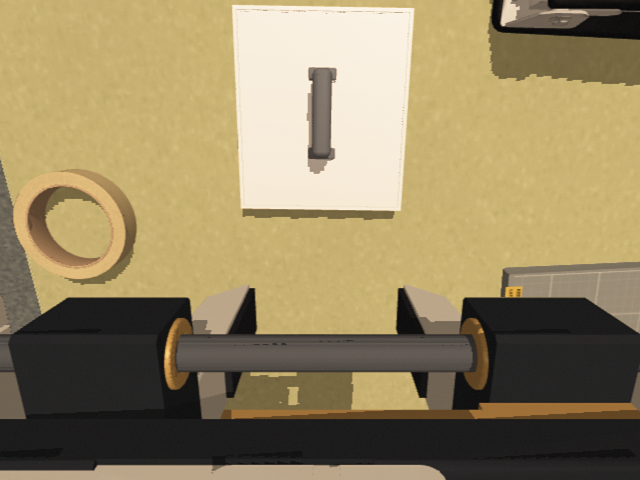

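The lid is face up, with plate corners at (233,6), (413,9), (401,211) and (241,209), and its grip centred at about (321,113).

```bash
python3 - <<'E'
from fit import *
p=dict(np.load("w6.npz"))
q,e=fit([(p,[0,1,2,3],np.array([(233,6),(413,9),(401,211),(241,209)],float))],rect(74,84,18),[.54,-.23,-.05]);print(q,np.degrees(q[2]),e.round(1))
a=ray("",(321.5,72),.04,p);b=ray("",(320,155),.04,p);print(a,b,(a+b)/2)
x,y=q[:2]+.001*np.array([1,0])
plan(x,y,.06,np.degrees(q[2])); plan(x,y,.023,np.degrees(q[2]))
E
```

```text
[ 0.54292899 -0.22724281 -0.06492046] -3.719668265729486 [-0.7  0.   0.8 -0.1 -0.4  0.1  0.3  0. ]
[ 0.54445214 -0.19471382  0.04      ] [ 0.53966592 -0.2594597   0.04      ] [ 0.54205903 -0.22708676  0.04      ]
dp [-0.0036 -0.0824  0.1728] rot [ 0.    -0.001  0.014] rows 3.1 pos [ 0.5431 -0.3096  0.2328] t 9.975 F [ 0.8 -0.2  0.9] w 0.652
dp [-0.0037 -0.0824  0.2098] rot [ 0.    -0.001  0.014] rows 3.6 pos [ 0.5431 -0.3096  0.2328] t 9.975 F [ 0.8 -0.2  0.9] w 0.652
```

```bash
python3 -m pendant '[{"dp":[-0.0037,-0.06,0.05],"rotation":[0,0,0.014],"fingers":-0.2},{"dp":[-0.0037,-0.0824,0.1],"rotation":[0,0,0.014],"fingers":-0.2},{"dp":[-0.0037,-0.0824,0.15],"rotation":[0,0,0.014],"fingers":-0.2},{"dp":[-0.0037,-0.0824,0.185],"rotation":[0,0,0.014],"fingers":-0.2},{"dp":[-0.0037,-0.0824,0.2],"rotation":[0,0,0.014],"fingers":-0.2},{"dp":[-0.0037,-0.0824,0.2085],"rotation":[0,0,0.014],"fingers":-0.2},{"dp":[-0.0037,-0.0824,0.2085],"rotation":[0,0,0.014],"fingers":-0.2},{"dp":[-0.0037,-0.0824,0.2085],"rotation":[0,0,0.014],"fingers":-0.2}]' 40
python3 - <<'E'
from h import *
plan(.544,-.227,.0225,-3.7)
E
```

```text
clock: 10.98
position: [0.5448, -0.2275, 0.0256]
ee_rot: [3.139, -0.102, 0.005]
force: [-0.4, 0.0, -1.2]
width: 0.598
dp [-0.0008 -0.0005  0.0031] rot [ 0.001 -0.003 -0.   ] rows 0.1 pos [ 0.5448 -0.2275  0.0256] t 10.975 F [-0.4  0.  -1.2] w 0.598
```

```bash
python3 -m pendant '[{"dp":[-0.0008,-0.0005,0.002],"rotation":[0,-0.003,0],"fingers":-0.2},{"dp":[-0.0008,-0.0005,0.002],"rotation":[0,-0.003,0],"fingers":0.5},{"dp":[-0.0008,-0.0005,0.002],"rotation":[0,-0.003,0],"fingers":1},{"dp":[-0.0008,-0.0005,0.002],"rotation":[0,-0.003,0],"fingers":1},{"dp":[-0.0008,-0.0005,0.002],"rotation":[0,-0.003,0],"fingers":1},{"dp":[-0.0008,-0.0005,0.002],"rotation":[0,-0.003,0],"fingers":1},{"dp":[-0.0008,-0.0005,0.002],"rotation":[0,-0.003,0],"fingers":1}]' 40
python3 - <<'E'
from h import *
plan(.544,-.227,.0225,-3.7)
E
```

```text
clock: 11.85
position: [0.544, -0.227, 0.0236]
ee_rot: [3.139, -0.102, 0.001]
force: [0.4, -0.7, 0.4]
width: 0.166
dp [0.     0.     0.0011] rot [ 0.001 -0.    -0.   ] rows 0.0 pos [ 0.544  -0.227   0.0236] t 11.85 F [ 0.4 -0.7  0.4] w 0.166
```

```bash
python3 -m pendant '[{"dp":[0,0,-0.03],"rotation":[0,0,0],"fingers":1},{"dp":[0,0,-0.08],"rotation":[0,0,0],"fingers":1},{"dp":[0,0,-0.13],"rotation":[0,0,0],"fingers":1},{"dp":[0,0,-0.16],"rotation":[0,0,0],"fingers":1},{"dp":[0,0,-0.17],"rotation":[0,0,0],"fingers":1},{"dp":[0,0,-0.17],"rotation":[0,0,0],"fingers":1}]' 40
python3 - <<'E'
from h import *
plan(.528,.2335,.19,8.4)
plan(.5225,.175,.19,8.4)
E
```

```text
clock: 12.6
position: [0.5437, -0.2269, 0.1931]
ee_rot: [3.139, -0.102, 0.0]
force: [-0.1, -0.4, -2.1]
width: 0.167
dp [-0.0456 -0.4584  0.0027] rot [ 0.001 -0.    -0.212] rows 7.4 pos [ 0.5437 -0.2269  0.1931] t 12.6 F [-0.1 -0.4 -2.1] w 0.167
dp [-0.0473 -0.3996  0.0028] rot [ 0.001 -0.    -0.212] rows 6.4 pos [ 0.5437 -0.2269  0.1931] t 12.6 F [-0.1 -0.4 -2.1] w 0.167
```

```bash
python3 -m pendant '[{"dp":[-0.005,-0.05,0],"rotation":[0,0,-0.03],"fingers":1},{"dp":[-0.01,-0.1,0],"rotation":[0,0,-0.06],"fingers":1},{"dp":[-0.016,-0.155,0],"rotation":[0,0,-0.09],"fingers":1},{"dp":[-0.022,-0.21,0],"rotation":[0,0,-0.12],"fingers":1},{"dp":[-0.027,-0.265,0],"rotation":[0,0,-0.14],"fingers":1},{"dp":[-0.032,-0.32,0],"rotation":[0,0,-0.16],"fingers":1},{"dp":[-0.037,-0.375,0],"rotation":[0,0,-0.18],"fingers":1},{"dp":[-0.041,-0.42,0],"rotation":[0,0,-0.2],"fingers":1},{"dp":[-0.044,-0.445,0],"rotation":[0,0,-0.212],"fingers":1},{"dp":[-0.0456,-0.4584,0.003],"rotation":[0,0,-0.212],"fingers":1},{"dp":[-0.0456,-0.4584,0.003],"rotation":[0,0,-0.212],"fingers":1},{"dp":[-0.0456,-0.4584,0.003],"rotation":[0,0,-0.212],"fingers":1}]' 40
python3 - <<'E'
from h import *
plan(.528,.2335,.085,8.4)
p=arm.camera_params("wrist"); im=arm.get_image("wrist");cv2.imwrite("pics/w7.png",im)
np.savez("w7.npz",**p)
cv2.imwrite("pics/t7.png",arm.get_image("top"))
E
```

```text
clock: 14.1
position: [0.5282, 0.2317, 0.1891]
ee_rot: [3.131, 0.228, -0.001]
force: [-0.5, -0.2, -0.7]
width: 0.17
dp [ 0.0002 -0.002   0.1041] rot [ 0.002  0.001 -0.001] rows 1.7 pos [0.5282 0.2317 0.1891] t 14.1 F [-0.5 -0.2 -0.7] w 0.17
```

View pics/w7.png

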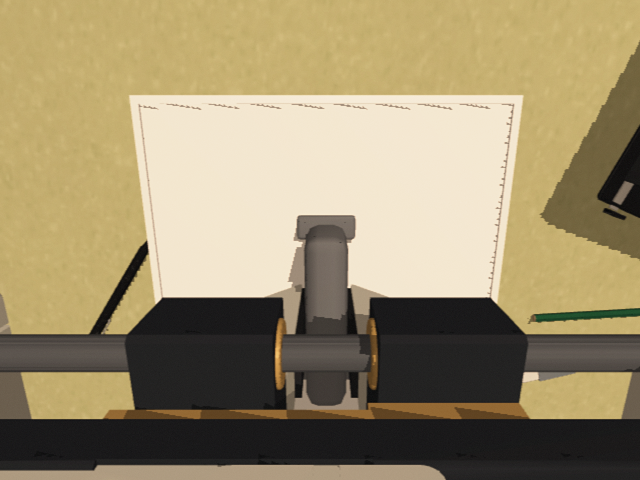

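View pics/t7.png

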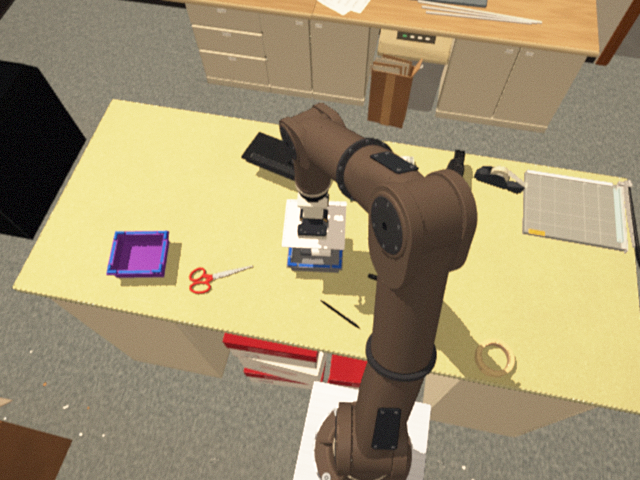

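The lid hangs square in the gripper, its far plate corners at (130,95) and (523,95). I'll check its offset in the hand.

```bash
python3 - <<'E'
from fit import *
p=dict(np.load("w7.npz"));s=arm.observe()
a=ray("",(130,95),.1835,p);b=ray("",(523,95.5),.1835,p)
print(np.linalg.norm(a-b))
Rc=R.from_rotvec(s["ee_rot"])
print(Rc.inv().apply(np.array([a,b])-s["position"]).round(4))
E
```

```text
0.14773339005273214
[[-0.0752 -0.0847  0.006 ]
 [ 0.0725 -0.0844  0.0059]]
```

```bash
python3 -m pendant '[{"dp":[0.0002,-0.0015,0.04],"rotation":[0.001,0.001,0],"fingers":1},{"dp":[0.0002,-0.0015,0.07],"rotation":[0.001,0.001,0],"fingers":1},{"dp":[0.0002,-0.0015,0.09],"rotation":[0.001,0.001,0],"fingers":1},{"dp":[0.0002,-0.0015,0.1],"rotation":[0.001,0.001,0],"fingers":1},{"dp":[0.0002,-0.0015,0.104],"rotation":[0.001,0.001,0],"fingers":1},{"dp":[0.0002,-0.0015,0.104],"rotation":[0.001,0.001,0],"fingers":1},{"dp":[0.0002,-0.0015,0.104],"rotation":[0.001,0.001,0],"fingers":1}]' 40
python3 - <<'E'
from h import *
plan(.5284,.233,.068,8.4)
E
```

```text
clock: 15.08
position: [0.5288, 0.2335, 0.0864]
ee_rot: [3.133, 0.227, 0.003]
force: [-0.7, 0.7, -1.3]
width: 0.174
dp [-0.0005  0.0004  0.0184] rot [ 0.    -0.002 -0.002] rows 0.3 pos [0.5288 0.2335 0.0864] t 15.075 F [-0.7  0.7 -1.3] w 0.174
```

```bash
python3 -m pendant '[{"dp":[-0.0004,0.0004,0.005],"rotation":[0,-0.002,0],"fingers":1},{"dp":[-0.0004,0.0004,0.009],"rotation":[0,-0.002,0],"fingers":1},{"dp":[-0.0004,0.0004,0.012],"rotation":[0,-0.002,0],"fingers":1},{"dp":[-0.0004,0.0004,0.013],"rotation":[0,-0.002,0],"fingers":1},{"dp":[-0.0004,0.0004,0.013],"rotation":[0,-0.002,0],"fingers":1}]' 40
python3 - <<'E'
from h import *
plan(.5284,.233,.068,8.4)
E
```

```text
clock: 15.7
position: [0.5285, 0.233, 0.0733]
ee_rot: [3.133, 0.227, 0.0]
force: [0.4, 0.4, -0.8]
width: 0.175
dp [-0.0001  0.      0.0053] rot [ 0.     0.    -0.002] rows 0.1 pos [0.5285 0.233  0.0733] t 15.7 F [ 0.4  0.4 -0.8] w 0.175
```

```bash
python3 -m pendant '[{"dp":[0,0,0.003],"rotation":[0,0,0],"fingers":1},{"dp":[0,0,0.005],"rotation":[0,0,0],"fingers":1},{"dp":[0,0,0.006],"rotation":[0,0,0],"fingers":1},{"dp":[0,0,0.006],"rotation":[0,0,0],"fingers":1}]' 40
python3 - <<'E'
from h import *
plan(.5284,.233,.068,8.4)
E
```

```text
clock: 16.2
position: [0.5284, 0.233, 0.0672]
ee_rot: [3.133, 0.227, -0.0]
force: [-0.1, 0.0, -0.4]
width: 0.166
dp [-0.      0.     -0.0008] rot [ 0.     0.    -0.002] rows 0.0 pos [0.5284 0.233  0.0672] t 16.2 F [-0.1  0.  -0.4] w 0.166
```

Plug is below the rim with no contact force, so it's inside. Release about 0.5 mm above the seal and retreat.

```bash
python3 -m pendant '[{"dp":[0,0,0.0005],"rotation":[0,0,0],"fingers":0.6},{"dp":[0,0,0.0005],"rotation":[0,0,0],"fingers":0.1},{"dp":[0,0,0.0005],"rotation":[0,0,0],"fingers":0.1},{"dp":[0,0,-0.03],"rotation":[0,0,0],"fingers":0.1},{"dp":[0,0,-0.07],"rotation":[0,0,0],"fingers":0.1},{"dp":[0,0.04,-0.12],"rotation":[0,0,0],"fingers":1},{"dp":[0,0.08,-0.16],"rotation":[0,0,0],"fingers":1},{"dp":[0,0.08,-0.165],"rotation":[0,0,0],"fingers":1},{"dp":[0,0.08,-0.165],"rotation":[0,0,0],"fingers":1},{"dp":[0,0.08,-0.165],"rotation":[0,0,0],"fingers":1}]' 40
python3 - <<'E'
from h import *
p=arm.camera_params("wrist"); im=arm.get_image("wrist");cv2.imwrite("pics/w8.png",im)
np.savez("w8.npz",**p)
a=im[0:240,210:450]
cv2.imwrite("pics/w8c.png",cv2.resize(a,None,fx=2.5,fy=2.5,interpolation=cv2.INTER_CUBIC))
E
```

```text
clock: 17.45
position: [0.539, 0.1549, 0.231]
ee_rot: [3.133, 0.23, -0.003]
force: [-0.2, -0.2, 0.4]
width: 0.012
```

View pics/w8c.png

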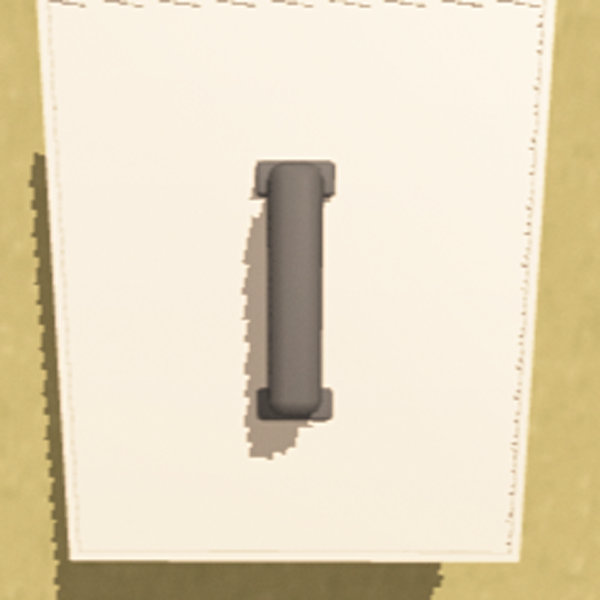

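The lid sits squarely, with its near corners at crop pixels (70,561) and (520,562). I'll fit its pose and height, then plan the presses.

```bash
python3 - <<'E'
from fit import *
p=dict(np.load("w8.npz"))
C=lambda a:np.array(a,float)/2.5+[210,0]-0.3
uv=C([(70,561),(520,562)])
for z in(.055,.061,.067):
    a=ray("",uv[0],z,p);b=ray("",uv[1],z,p);d=b-a;n=np.array([-d[1],d[0],0])/np.linalg.norm(d)
    print(z,np.linalg.norm(d).round(4),"centre",((a+b)/2+n*.084).round(4),np.degrees(np.arctan2(d[1],d[0])).round(2))
c,s=np.cos(.1475),np.sin(.1475)
for i,(x,y) in enumerate([(-64,-74),(-64,74),(64,-74),(64,74)]):
    print(i,(.5284+(c*x-s*y)/1e3).round(4),(.233+(s*x+c*y)/1e3).round(4))
plan(.5284-.0642+0,.233,.1,8.4)
E
```

```text
0.055 0.1512 centre [0.5274 0.2321 0.055 ] 8.26
0.061 0.1485 centre [0.5272 0.2335 0.061 ] 8.26
0.067 0.1458 centre [0.527  0.2349 0.067 ] 8.26
0 0.476 0.1504
1 0.4542 0.2968
2 0.6026 0.1692
3 0.5808 0.3156
dp [-0.0623 -0.0882  0.1311] rot [0.    0.002 0.   ] rows 2.7 pos [0.5391 0.1549 0.231 ] t 17.5 F [-0.3  0.3 -0. ] w 0.003
```

```bash
python3 - <<'E'
from h import *
plan(.602,.169,.075,8.4)
E
```

```text
dp [ 0.0647 -0.0048  0.1558] rot [0.    0.002 0.   ] rows 2.7 pos [0.5391 0.1549 0.231 ] t 17.5 F [-0.3  0.3 -0. ] w 0.003
```

```bash
python3 -m pendant '[{"dp":[0.0647,-0.0048,0.03],"rotation":[0,0.002,0],"fingers":1},{"dp":[0.0647,-0.0048,0.08],"rotation":[0,0.002,0],"fingers":1},{"dp":[0.0647,-0.0048,0.12],"rotation":[0,0.002,0],"fingers":1},{"dp":[0.0647,-0.0048,0.145],"rotation":[0,0.002,0],"fingers":1},{"dp":[0.0647,-0.0048,0.156],"rotation":[0,0.002,0],"fingers":1},{"dp":[0.0647,-0.0048,0.164],"rotation":[0,0.002,0],"fingers":1},{"dp":[0.0647,-0.0048,0.168],"rotation":[0,0.002,0],"fingers":1}]' 40
python3 - <<'E'
from h import *
plan(.602,.169,.055,8.4)
E
```

```text
clock: 18.38
position: [0.6023, 0.1694, 0.0631]
ee_rot: [-3.133, -0.231, -0.001]
force: [0.3, -0.1, 0.7]
width: 0.006
dp [-0.0003  0.0003  0.0081] rot [-0. -0.  0.] rows 0.1 pos [0.6023 0.1694 0.0631] t 18.375 F [ 0.3 -0.1  0.7] w 0.006
```

```bash
python3 -m pendant '[{"dp":[0,0,0.003],"rotation":[0,0,0],"fingers":1},{"dp":[0,0,0.005],"rotation":[0,0,0],"fingers":1},{"dp":[0,0,0.007],"rotation":[0,0,0],"fingers":1},{"dp":[0,0,0.0085],"rotation":[0,0,0],"fingers":1},{"dp":[0,0,0.0085],"rotation":[0,0,0],"fingers":1}]' 40
python3 -m pendant '[{"dp":[0,0,0.001],"rotation":[0,0,0],"fingers":1},{"dp":[0,0,0.002],"rotation":[0,0,0],"fingers":1},{"dp":[0,0,0.002],"rotation":[0,0,0],"fingers":1}]' 40
```

```text
clock: 19.0
position: [0.603, 0.1694, 0.0564]
ee_rot: [-3.133, -0.23, -0.004]
force: [-3.4, -2.1, 10.3]
width: -0.001
clock: 19.38
position: [0.6035, 0.1696, 0.0559]
ee_rot: [-3.133, -0.23, -0.007]
force: [-2.1, -1.8, 10.0]
width: 0.004
```

```bash
python3 -m pendant '[{"dp":[-0.0008,0,0.002],"rotation":[0,0,0],"fingers":1},{"dp":[-0.0008,0,0.004],"rotation":[0,0,0],"fingers":1},{"dp":[-0.0008,0,0.005],"rotation":[0,0,0],"fingers":1},{"dp":[-0.0008,0,0.005],"rotation":[0,0,0],"fingers":1}]' 40
python3 - <<'E'
from h import *
cv2.imwrite("pics/s9.png",cv2.resize(arm.get_image("scene")[200:320,220:420],None,fx=4,fy=4,interpolation=cv2.INTER_CUBIC))
E
```

```text
clock: 19.88
position: [0.6037, 0.1696, 0.0552]
ee_rot: [3.133, 0.229, 0.012]
force: [-12.3, -5.7, 38.0]
width: 0.005
```

View pics/s9.png

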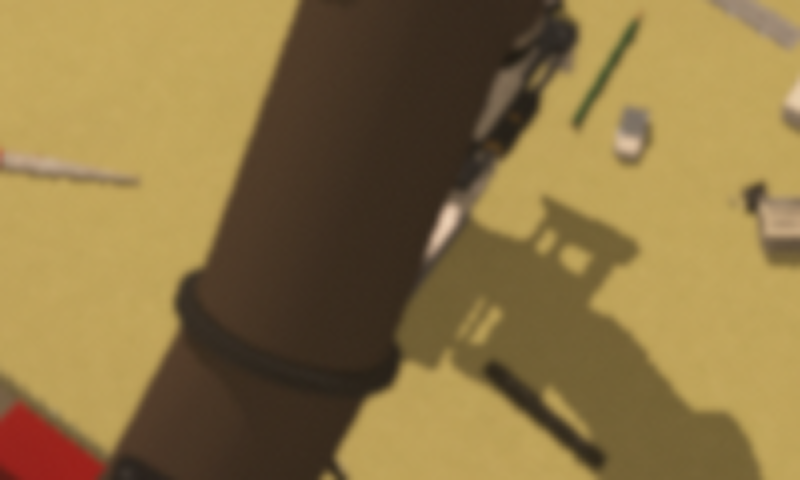

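The force stepped up to 38 N at z = 0.0552, so corner 2 is bottomed out. The scene view is blocked by the arm. Corner 3 next.

```bash
python3 - <<'E'
from h import *
plan(.580,.315,.075,8.4)
E
python3 -m pendant '[{"dp":[-0.002,0,-0.005],"rotation":[0,0,0],"fingers":1},{"dp":[-0.002,0,-0.02],"rotation":[0,0,0],"fingers":1},{"dp":[-0.001,0,-0.022],"rotation":[0,0,0],"fingers":1}]' 40
python3 - <<'E'
from h import *
plan(.580,.315,.075,8.4)
E
```

```text
dp [-0.0021 -0.1472 -0.02  ] rot [ 0.001 -0.008 -0.   ] rows 2.4 pos [0.6037 0.1697 0.0552] t 19.925 F [-12.3  -6.8  37.8] w 0.005
clock: 20.3
position: [0.6034, 0.1699, 0.0786]
ee_rot: [-3.133, -0.229, -0.015]
force: [0.6, 1.3, 0.1]
width: 0.007
dp [-0.0021 -0.1469  0.0035] rot [ 0.   -0.01 -0.  ] rows 2.4 pos [0.6034 0.1699 0.0786] t 20.3 F [0.6 1.3 0.1] w 0.007
```

```bash
python3 -m pendant '[{"dp":[-0.002,-0.05,-0.005],"rotation":[0,-0.01,0],"fingers":1},{"dp":[-0.002,-0.1,-0.005],"rotation":[0,-0.01,0],"fingers":1},{"dp":[-0.002,-0.135,-0.005],"rotation":[0,-0.01,0],"fingers":1},{"dp":[-0.002,-0.147,-0.002],"rotation":[0,-0.01,0],"fingers":1},{"dp":[-0.002,-0.147,0.004],"rotation":[0,-0.01,0],"fingers":1},{"dp":[-0.002,-0.147,0.01],"rotation":[0,-0.01,0],"fingers":1},{"dp":[-0.002,-0.147,0.014],"rotation":[0,-0.01,0],"fingers":1}]' 40
python3 - <<'E'
from h import *
plan(.580,.315,.055,8.4)
E
```

```text
clock: 21.18
position: [0.5807, 0.313, 0.0637]
ee_rot: [3.132, 0.226, -0.001]
force: [-0.3, -0.8, -0.8]
width: 0.007
dp [-0.0004 -0.0021  0.0087] rot [ 0.002  0.001 -0.003] rows 0.1 pos [0.5807 0.313  0.0637] t 21.175 F [-0.3 -0.8 -0.8] w 0.007
```

```bash
python3 -m pendant '[{"dp":[0,-0.001,0.003],"rotation":[0,0,0],"fingers":1},{"dp":[0,-0.001,0.005],"rotation":[0,0,0],"fingers":1},{"dp":[0,-0.001,0.008],"rotation":[0,0,0],"fingers":1},{"dp":[0,-0.001,0.011],"rotation":[0,0,0],"fingers":1},{"dp":[0,-0.001,0.011],"rotation":[0,0,0],"fingers":1},{"dp":[0,-0.001,0.012],"rotation":[0,0,0],"fingers":1}]' 40

```

```text
clock: 21.92
position: [0.5812, 0.3132, 0.0553]
ee_rot: [3.131, 0.224, 0.002]
force: [-9.9, -8.9, 38.1]
width: 0.004
```

Corner 3 is home (0.0553 at 38 N). Lift and go to corner 1 (.454,.297).

```bash
python3 -m pendant '[{"dp":[-0.001,0,-0.005],"rotation":[0,0,0],"fingers":1},{"dp":[-0.001,0,-0.03],"rotation":[0,0,0],"fingers":1},{"dp":[-0.001,0,-0.045],"rotation":[0,0,0],"fingers":1}]' 40
python3 - <<'E'
from h import *
plan(.4545,.296,.064,8.4)
E
```

```text
clock: 22.3
position: [0.5807, 0.3132, 0.1014]
ee_rot: [3.132, 0.223, 0.004]
force: [0.1, -0.6, 0.4]
width: 0.006
dp [-0.1274 -0.001   0.0372] rot [ 0.002 -0.002 -0.004] rows 2.1 pos [0.5807 0.3132 0.1014] t 22.3 F [ 0.1 -0.6  0.4] w 0.006
```

```bash
python3 -m pendant '[{"dp":[-0.05,-0.001,0],"rotation":[0,0,0],"fingers":1},{"dp":[-0.1,-0.001,0],"rotation":[0,0,0],"fingers":1},{"dp":[-0.1265,-0.001,0.005],"rotation":[0,0,0],"fingers":1},{"dp":[-0.1265,-0.001,0.02],"rotation":[0,0,0],"fingers":1},{"dp":[-0.1265,-0.001,0.03],"rotation":[0,0,0],"fingers":1},{"dp":[-0.1265,-0.001,0.036],"rotation":[0,0,0],"fingers":1},{"dp":[-0.1265,-0.001,0.036],"rotation":[0,0,0],"fingers":1}]' 40
python3 - <<'E'
from h import *
plan(.4545,.296,.055,8.4)
E
```

```text
clock: 23.18
position: [0.4557, 0.296, 0.0644]
ee_rot: [3.131, 0.223, 0.002]
force: [0.3, 0.4, 0.1]
width: 0.003
dp [-0.0012 -0.0002  0.0094] rot [ 0.003 -0.001 -0.005] rows 0.2 pos [0.4557 0.296  0.0644] t 23.175 F [0.3 0.4 0.1] w 0.003
```

```bash
python3 -m pendant '[{"dp":[-0.001,0,0.003],"rotation":[0,0,0],"fingers":1},{"dp":[-0.001,0,0.006],"rotation":[0,0,0],"fingers":1},{"dp":[-0.001,0,0.009],"rotation":[0,0,0],"fingers":1},{"dp":[-0.001,0,0.0115],"rotation":[0,0,0],"fingers":1},{"dp":[-0.001,0,0.0125],"rotation":[0,0,0],"fingers":1},{"dp":[-0.001,0,0.0125],"rotation":[0,0,0],"fingers":1}]' 40

```

```text
clock: 23.92
position: [0.4552, 0.2965, 0.0552]
ee_rot: [3.131, 0.223, 0.007]
force: [-10.6, -7.7, 40.5]
width: 0.002
```

Corner 1 is home (0.0552). Corner 0 (.476,.1505) next.

```bash
python3 -m pendant '[{"dp":[-0.001,0,-0.005],"rotation":[0,0,0],"fingers":1},{"dp":[-0.001,0,-0.025],"rotation":[0,0,0],"fingers":1},{"dp":[-0.001,0,-0.03],"rotation":[0,0,0],"fingers":1}]' 40
python3 - <<'E'
from h import *
plan(.476,.151,.064,8.4)
E
```

```text
clock: 24.3
position: [0.4547, 0.297, 0.0863]
ee_rot: [3.133, 0.223, 0.01]
force: [0.5, -0.2, -0.1]
width: 0.006
dp [0.0003 0.1475 0.0225] rot [ 0.002 -0.006 -0.005] rows 2.4 pos [0.4547 0.297  0.0863] t 24.3 F [ 0.5 -0.2 -0.1] w 0.006
```

```bash
python3 -m pendant '[{"dp":[0,0.05,0],"rotation":[0,-0.005,0],"fingers":1},{"dp":[0,0.1,0],"rotation":[0,-0.005,0],"fingers":1},{"dp":[0,0.135,0],"rotation":[0,-0.005,0],"fingers":1},{"dp":[0,0.147,0.003],"rotation":[0,-0.005,0],"fingers":1},{"dp":[0,0.147,0.012],"rotation":[0,-0.005,0],"fingers":1},{"dp":[0,0.147,0.019],"rotation":[0,-0.005,0],"fingers":1},{"dp":[0,0.147,0.021],"rotation":[0,-0.005,0],"fingers":1}]' 40
python3 - <<'E'
from h import *
plan(.476,.151,.055,8.4)
E
```

```text
clock: 25.18
position: [0.4749, 0.1528, 0.0647]
ee_rot: [3.132, 0.226, -0.0]
force: [0.5, 0.4, -0.9]
width: 0.004
dp [0.0008 0.0019 0.0097] rot [ 0.001  0.    -0.002] rows 0.2 pos [0.4749 0.1528 0.0647] t 25.175 F [ 0.5  0.4 -0.9] w 0.004
```

```bash
python3 -m pendant '[{"dp":[0,0.001,0.003],"rotation":[0,0,0],"fingers":1},{"dp":[0,0.001,0.006],"rotation":[0,0,0],"fingers":1},{"dp":[0,0.001,0.009],"rotation":[0,0,0],"fingers":1},{"dp":[0,0.001,0.0115],"rotation":[0,0,0],"fingers":1},{"dp":[0,0.001,0.0125],"rotation":[0,0,0],"fingers":1},{"dp":[0,0.001,0.0125],"rotation":[0,0,0],"fingers":1}]' 40
python3 -m pendant '[{"dp":[-0.001,0,-0.005],"rotation":[0,0,0],"fingers":1},{"dp":[-0.001,0,-0.03],"rotation":[0,0,0],"fingers":1},{"dp":[-0.001,0,-0.04],"rotation":[0,0,0],"fingers":1}]' 40
python3 - <<'E'
from h import *
plan(.602,.169,.064,8.4)
E
```

```text
clock: 25.92
position: [0.475, 0.1527, 0.055]
ee_rot: [3.132, 0.228, 0.003]
force: [-12.7, -3.5, 43.2]
width: 0.008
clock: 26.3
position: [0.4745, 0.1531, 0.096]
ee_rot: [3.132, 0.228, 0.005]
force: [0.7, -0.1, 0.3]
width: 0.005
dp [0.1283 0.0027 0.0324] rot [ 0.001 -0.003 -0.001] rows 2.1 pos [0.4745 0.1531 0.096 ] t 26.3 F [ 0.7 -0.1  0.3] w 0.005
```

All four bottomed out at z ≈ 0.055. Retreat to the earlier viewing pose and inspect.

```bash
python3 -m pendant '[{"dp":[0,0.01,-0.05],"rotation":[0,0,0],"fingers":1},{"dp":[0.02,0.01,-0.1],"rotation":[0,0,0],"fingers":1},{"dp":[0.063,0.008,-0.134],"rotation":[0,0,0],"fingers":1},{"dp":[0.063,0.008,-0.134],"rotation":[0,0,0],"fingers":1},{"dp":[0.063,0.008,-0.134],"rotation":[0,0,0],"fingers":1},{"dp":[0.063,0.008,-0.134],"rotation":[0,0,0],"fingers":1}]' 40
python3 - <<'E'
from h import *
p=arm.camera_params("wrist"); im=arm.get_image("wrist");cv2.imwrite("pics/w10.png",im)
np.savez("w10.npz",**p)
plan(.539,.1549,.231,8.4)
a=im[0:240,210:450]
cv2.imwrite("pics/w10c.png",cv2.resize(a,None,fx=2.5,fy=2.5,interpolation=cv2.INTER_CUBIC))
E
```

```text
clock: 27.05
position: [0.5362, 0.1541, 0.2289]
ee_rot: [3.131, 0.229, 0.001]
force: [0.3, -0.4, -0.3]
width: 0.005
dp [ 0.0027 -0.0004 -0.0019] rot [ 0.002 -0.001 -0.001] rows 0.1 pos [0.5363 0.1541 0.2291] t 27.1 F [-0.2 -0.3 -0.2] w 0.005
```

View pics/w10c.png

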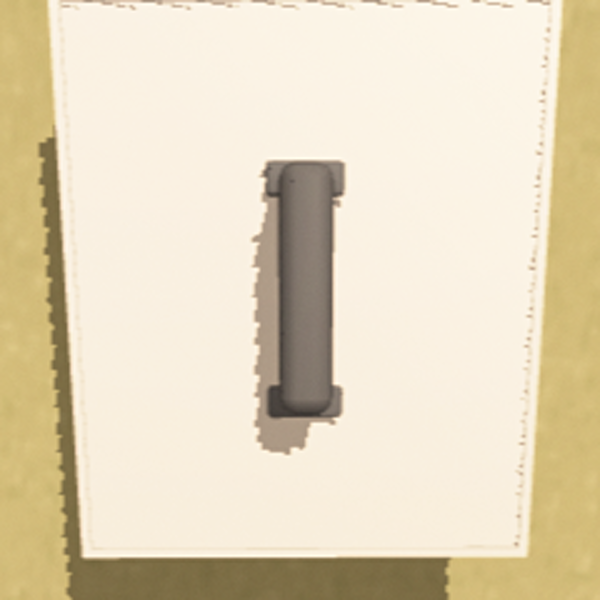

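```bash
python3 - <<'E'
from fit import *
p=dict(np.load("w10.npz"))
C=lambda a:np.array(a,float)/2.5+[210,0]-0.3
uv=C([(82,557),(527,557)])
for z in(.055,.061):
    a=ray("",uv[0],z,p);b=ray("",uv[1],z,p);d=b-a;n=np.array([-d[1],d[0],0])/np.linalg.norm(d)
    print(z,np.linalg.norm(d).round(4),"centre",((a+b)/2+n*.084).round(4),np.degrees(np.arctan2(d[1],d[0])).round(2))
E
```

```text
0.055 0.1484 centre [0.5279 0.2335 0.055 ] 8.31
0.061 0.1457 centre [0.5276 0.2349 0.061 ] 8.31
```

The near edge is 148.4 mm wide at z = 0.055, so it is flush, centred at (0.528,0.2335) with yaw 8.3°. I'll probe corners 2 and 3, which were pressed first, again.

```bash
python3 - <<'E'
from h import *
plan(.602,.169,.058,8.4)
E
```

```text
dp [ 0.067  -0.0055  0.1712] rot [ 0.002 -0.001 -0.001] rows 2.9 pos [0.5363 0.1541 0.2291] t 27.1 F [-0.2 -0.3 -0.2] w 0.005
```

```bash
python3 -m pendant '[{"dp":[0.067,-0.0055,0.04],"rotation":[0,0,0],"fingers":1},{"dp":[0.067,-0.0055,0.1],"rotation":[0,0,0],"fingers":1},{"dp":[0.067,-0.0055,0.14],"rotation":[0,0,0],"fingers":1},{"dp":[0.067,-0.0055,0.16],"rotation":[0,0,0],"fingers":1},{"dp":[0.067,-0.0055,0.169],"rotation":[0,0,0],"fingers":1},{"dp":[0.067,-0.0055,0.1715],"rotation":[0,0,0],"fingers":1},{"dp":[0.067,-0.0055,0.1715],"rotation":[0,0,0],"fingers":1}]' 40
python3 -m pendant '[{"dp":[0,0,0.001],"rotation":[0,0,0],"fingers":1},{"dp":[0,0,0.002],"rotation":[0,0,0],"fingers":1},{"dp":[0,0,0.002],"rotation":[0,0,0],"fingers":1}]' 40
python3 -m pendant '[{"dp":[0,0,0.002],"rotation":[0,0,0],"fingers":1},{"dp":[0,0,0.004],"rotation":[0,0,0],"fingers":1},{"dp":[0,0,0.004],"rotation":[0,0,0],"fingers":1}]' 40
```

```text
clock: 27.98
position: [0.6029, 0.1694, 0.0592]
ee_rot: [3.132, 0.229, 0.005]
force: [0.7, -0.4, -0.0]
width: 0.002
clock: 28.35
position: [0.603, 0.1694, 0.0574]
ee_rot: [3.132, 0.229, 0.006]
force: [-0.8, -0.5, -0.1]
width: 0.004
clock: 28.72
position: [0.6031, 0.1694, 0.0553]
ee_rot: [3.131, 0.229, 0.007]
force: [-6.2, -2.5, 20.6]
width: 0.005
```

Corner 2 made no contact at 0.0574 and was hard at 0.0553, so it is home. Now corner 3.

```bash
python3 -m pendant '[{"dp":[0,0,-0.01],"rotation":[0,0,0],"fingers":1},{"dp":[0,0,-0.02],"rotation":[0,0,0],"fingers":1},{"dp":[0,-0.05,-0.02],"rotation":[0,0,0],"fingers":1},{"dp":[0,-0.1,-0.02],"rotation":[0,0,0],"fingers":1},{"dp":[0,-0.135,-0.02],"rotation":[0,0,0],"fingers":1},{"dp":[0,-0.147,-0.015],"rotation":[0,0,0],"fingers":1},{"dp":[0,-0.147,-0.006],"rotation":[0,0,0],"fingers":1},{"dp":[0,-0.147,-0.003],"rotation":[0,0,0],"fingers":1},{"dp":[0,-0.147,-0.003],"rotation":[0,0,0],"fingers":1}]' 40
python3 -m pendant '[{"dp":[0,0,0.001],"rotation":[0,0,0],"fingers":1},{"dp":[0,0,0.0015],"rotation":[0,0,0],"fingers":1},{"dp":[0,0,0.0015],"rotation":[0,0,0],"fingers":1}]' 40
python3 -m pendant '[{"dp":[0,0,0.002],"rotation":[0,0,0],"fingers":1},{"dp":[0,0,0.004],"rotation":[0,0,0],"fingers":1},{"dp":[0,0,0.004],"rotation":[0,0,0],"fingers":1}]' 40
```

```text
clock: 29.85
position: [0.5822, 0.3127, 0.0573]
ee_rot: [3.13, 0.225, 0.006]
force: [-0.7, 0.2, 0.5]
width: 0.006
clock: 30.22
position: [0.5824, 0.3126, 0.056]
ee_rot: [3.13, 0.225, 0.007]
force: [-0.6, -0.7, 0.2]
width: 0.001
clock: 30.6
position: [0.5825, 0.3129, 0.0552]
ee_rot: [3.13, 0.225, 0.009]
force: [-8.7, -6.9, 28.6]
width: 0.005
```

Corner 3 is home too. Retreat well clear and take a last look.

```bash
python3 -m pendant '[{"dp":[0,0,-0.02],"rotation":[0,0,0],"fingers":1},{"dp":[0,0.02,-0.08],"rotation":[0,0,0],"fingers":1},{"dp":[0,0.08,-0.13],"rotation":[0,0,0],"fingers":1},{"dp":[0,0.14,-0.17],"rotation":[0,0,0],"fingers":1},{"dp":[0,0.2,-0.18],"rotation":[0,0,0],"fingers":1},{"dp":[0,0.26,-0.18],"rotation":[0,0,0],"fingers":1},{"dp":[0,0.32,-0.18],"rotation":[0,0,0],"fingers":1},{"dp":[0,0.38,-0.18],"rotation":[0,0,0],"fingers":1},{"dp":[0,0.44,-0.18],"rotation":[0,0,0],"fingers":1},{"dp":[0,0.5,-0.18],"rotation":[0,0,0],"fingers":1},{"dp":[0,0.5,-0.18],"rotation":[0,0,0],"fingers":1},{"dp":[0,0.5,-0.18],"rotation":[0,0,0],"fingers":1},{"dp":[0,0.5,-0.18],"rotation":[0,0,0],"fingers":1}]' 40
python3 - <<'E'
from h import *
cv2.imwrite("pics/t11.png",arm.get_image("top"))
cv2.imwrite("pics/s11.png",cv2.resize(arm.get_image("scene")[190:320,240:400],None,fx=4.5,fy=4.5,interpolation=cv2.INTER_CUBIC))
E
```

```text
clock: 32.22
position: [0.653, -0.1789, 0.2372]
ee_rot: [3.131, 0.229, 0.01]
force: [0.2, 0.8, 0.2]
width: 0.003
```

View pics/t11.png

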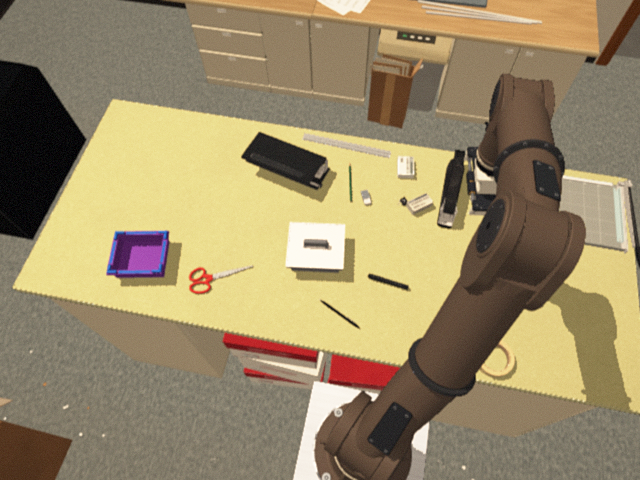

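View pics/s11.png

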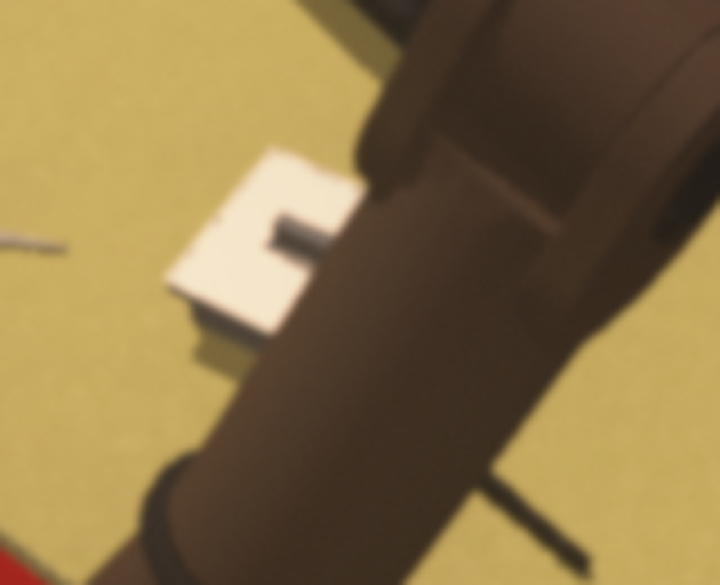

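The top view shows the lid square on the tub at (316,246). The marker at (388,282), eraser at (366,198), staple box at (420,204) and tape at (497,360) look unmoved. The gripper is clear, so I'll hand in.

```bash
python3 -c "
from cell import arm
print(arm.sign_off(), arm.observe()['clock'])"
```

```text
the job is handed in; nothing more can be done
the job is handed in; nothing more can be done
```

The glue stick is lying flat in the grey tub and the white lid is on and pressed down; I handed the job in just after 32 s, and no verdict was reported. I pressed the corners one at a time in the order 2, 3, 1, 0.

- **Seal:** each corner stopped hard at about z = 0.055 m under 38–43 N, which is fully home. Probing corners 2 and 3 again gave no contact down to 0.0574 m and 0.056 m, then hard contact at about 0.055 m. I did not probe corners 0 and 1 a second time.
- **Lid:** the wrist picture after the four presses fits a flush lid, with its near edge 148.4 mm wide at z = 0.055 m. The lid is within about 1 mm and 0.2° of the tub as that camera measured it.
- **Bystanders:** the marker, staple box, eraser and tape look unmoved in the last top view.
- **Disagreements:** the top camera put the tub about 4 mm away from the wrist camera's position, and one top-view fit failed. I used the wrist position, and the lid went in without contact force. The arm partly hid the lid in the last scene view.

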